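# Stand up the long specimen canister

## Robot

A 7-joint arm with a two-finger parallel gripper is mounted at the origin on the work surface. World frame = base frame: x ahead of the robot, y to its left, z up, the work surface at z = 0. Lengths are in m, angles in rad, forces in N, time in s.
With the tool pointing down it reaches from about 0.4 to 0.85 m from the base axis. Payload 10.4 kg.
Tool frame: the origin (TCP) lies on the centre line of the jaws, within the pads' length; the fingertips stand r.tip_extent ahead of it and the grasp point (between the pads) lies 3 mm ahead of it (r.tip_extent is the distance from the TCP to the fingertips, in m); z points along the fingers, y is the direction in which the jaws open and shut (so a half turn about z gives the same grasp; the last joint's range is limited). The gripper opens to 87 mm and grips with 3 to 60 N. Pads are 19 mm wide; open, the fingers measure 117 mm over their backs; the gripper's body (75 mm by 190 mm) begins 51 mm behind the grasp point.
Start: joints at [1.317, 0.332, -0.065, 1.46, 0.022, 1.35, -0.088], TCP at [0.143, -0.608, 0.245] pointing down, gripper open.
Joint ranges: [-2.6, 2.6], [-0.5, 2.12], [-1.47, 1.34], [0.16, 2.42], [-1.27, 4.41], [0.06, 2.06], [-2.6, 2.6]. Speed limits (rad/s): [2.22, 2.22, 2.79, 2.79, 3.14, 3.14, 3.14].

## Interface

Orientations are given as a unit quaternion [x, y, z, w].
In Python, from bench import r gives the robot as it stands. The module is installed in compiled form; this text tells all that it offers.
- The arm moves only by the shell command python3 -m jog 'ROWS' [FORCE]. ROWS is JSON, a list of rows, each a list of 5 numbers: the shift along the tool's x, y, z in cm, then the turn about the tool's z in rad, then the closure, from 0 (fully open) to 1 (shut). A call has exactly 10 rows; each row shifts and turns the pose as measured when the row begins, along the tool's axes as they then stand; what a row does not reach is not made up. A row lasts 1/10 s, in which the tool goes at most 50 mm and 8.59 degrees, less where a joint would pass 70% of its speed; a pose out of reach is approached as far as the arm can. A call with a gripper value outside its range is refused whole. The fingers move at their own pace and stop on an object; FORCE is the grip in N (left out, the last holds). Time passes only in rows, so rows that do not move let the fingers close, or fill a call up. It gives the time, the measured TCP pose, the force and the opening at its end, in the units of the state.
- r.read_state(): the state, without advancing time (a new reading comes with each control period).
- r.camera(name): name is "side" or "top" or "wrist"; returns a dict with "pixels" (480x640x3 uint8, red, green, blue), "fx", "fy", "cx", "cy" (pixels), "camera_from_world" (4x4, takes a point from world to camera coordinates). Camera axes: x right, y up, looking along -z (the intrinsics and any distortion apply to the point x, -y, -z); pixel columns grow to the right and rows downward; lengths in m; the calibration is good to about 2 mm. A picture is of the moment at which its call begins. There is no depth.
- r.close_job(): hands the job in, once; it reports no verdict.
The state is a dict: "time": time; "joint_positions": joint angles; "joint_vel": joint speeds; "joint_torque": joint torques, N m; "ee_pos": TCP position; "eef_rot": TCP orientation; "ft_force": force on the tool from outside, world axes, zero at the start; "torque": the same for the moment, N m; "width": finger opening in m.
Only numpy, scipy, OpenCV 4.12 (cv2) and the standard library are available. Lean on these libraries where they do the work, as an engineer would, in place of code of your own. Each camera call takes 0.05 s, during which the arm holds its last target. There are 200 camera calls.

## Task

Two specimen canisters lie in the cradles of the plywood stand-up board on the lab bench. Take the longer one by its ball knob, slide it along the board until its foot butts against the upright stop, then raise the knob end, keeping the foot down at the stop, until the canister stands upright on the board close against the stop, and let go. Leave the short canister lying where it is.

Things in the scene. Friction and masses are not known exactly. Their poses are not given: they have to be found in the camera images.
- long_canister: Longer canister, 0.2-0.4 kg: aluminium tube 52 mm across, 150 mm from flat foot to black cap top; on the cap a 26 mm wooden ball knob, ball centre on the axis 178 mm from the foot (14 mm neck). Origin: centre of the foot's face; x axis: foot to knob, level when lying, up when standing. Foot 15-40 mm short of the stop. Held by the ball with about 12 N, it turns in the grip.
- short_canister: Shorter lying canister: same tube, cap and knob but 95 mm from foot to cap top (ball centre at 123 mm). Origin and x axis as for the long one. It lies in the other lane of the same board and stays there.
- board: Fixed plywood base 240 mm wide (y), top 12 mm above the table, reaching from the stop to x = 160 mm; the long canister's knob hangs beyond, ball centre 38 mm above the table. Origin: at table height under the middle of the stop's face; x level, away from the stop along the canisters; z up. Lanes at y = -58 and +58 mm, either canister in either. A jar 28 mm wide, 40 mm high stands between the lanes.
- stop (a point): Middle of the stop's face, at the base's top (12 mm above the table), axes as the board's. The stop is an upright plate along y, its face in the plane x = 0, its top 90 mm above the table. In each lane two ribs 8 mm high, 38.6 mm apart, from x = 88 to 150 mm, keep a lying canister from rolling; nearer the stop the base is flat: there it is to stand.

How it is judged:
On the way, in this order (a step that is already met when the one before it is completed fails the run):
1. the long canister, still lying, has its foot butted against the stop (within 8 mm) (x of long_canister in the frame of board below 0.008 m and angle between long_canister's own x axis and vertical above 1.2 rad), for 0.1 s.
2. it is half raised with its foot still down and at the stop (angle between long_canister's own x axis and vertical between 0.4 and 1 rad and x of long_canister in the frame of board below 0.038 m and height (world z) of long_canister below 0.048 m), for 0.05 s.
At the end, for the whole second after the job is handed in: The long canister stands at rest on the board's base, knob up, within 10 degrees of vertical, its side within 15 mm of the stop and within 20 mm of the middle of its own lane; the short canister still lies where it was, within 15 mm (angle between long_canister's own x axis and vertical below 0.17 rad and x of long_canister in the frame of board between 0 and 0.041 m and height (world z) of long_canister between 0.008 and 0.018 m and (y of long_canister in the frame of board between 0.038 and 0.078 m or y of long_canister in the frame of board between -0.078 and -0.038 m) and linear speed of long_canister below 0.02 m/s and distance of short_canister from where it was at the start of the episode below 0.015 m and angle between short_canister's own x axis and vertical above 1.4 rad); the robot touches nothing.
It fails at once if the foot of the long canister is lifted clear of the board (foot centre more than 65 mm above the table) (height (world z) of long_canister above 0.065 m).
It fails at once if the short canister is shifted by more than 25 mm or raised (distance of short_canister from where it was at the start of the episode above 0.025 m or angle between short_canister's own x axis and vertical below 1.2 rad).
It also fails if it takes over 48 s, if anything falls off the work surface, if the arm or the gripper's body presses on something with over 40 N, if the wrist force passes 120 N, or if a joint passes its speed limit or range.

## Working session

There is one attempt and no reset: what is moved stays moved. The work goes in short steps, Python scripts to look and compute and a shell command to move; the robot and the scene stay as the last step left them, time stands still between calls to the robot, and variables do not carry over. Pictures are saved under pics/ and viewed, about 8 in all and at most 12, crops included, and the job is handed in when it is done.

```bash
mkdir -p pics
cat > h.py <<'E'
from bench import r
import numpy as np, cv2
from scipy.spatial.transform import Rotation as R
def shot(n,f):
    c=r.camera(n); cv2.imwrite(f'pics/{f}.png',c['pixels'][:,:,::-1]); np.savez(f'pics/{f}.npz',**{k:v for k,v in c.items() if k!='pixels' and not isinstance(v,(str,type(None)))}); return c
def ray(c,u,v,z):
    T=np.array(c['camera_from_world']); d=np.array([(u-c['cx'])/c['fx'],-(v-c['cy'])/c['fy'],-1.])
    o=-T[:3,:3].T@T[:3,3]; w=T[:3,:3].T@d
    return o+w*(z-o[2])/w[2]
def proj(c,p):
    T=np.array(c['camera_from_world']); q=T[:3,:3]@np.array(p)+T[:3,3]
    return c['fx']*q[0]/-q[2]+c['cx'], c['fy']*q[1]/q[2]+c['cy']
E
python3 - <<'E'
from h import *
for n in('top','side'):
    c=shot(n,n+'0'); print(n,[k for k in c],c['fx'],c['fy'],c['cx'],c['cy'],np.round(c['camera_from_world'],3).tolist())
s=r.read_state();print(s['time'],s['ee_pos'],R.from_quat(s['eef_rot']).as_matrix().round(3),r.tip_extent,s['width'])
E
```

```text
top ['pixels', 'fx', 'fy', 'cx', 'cy', 'camera_from_world'] 543.5839987663843 543.5839987663843 324.6469215493242 239.77167564964836 [[0.017, -0.999, 0.041, 0.091], [0.983, 0.024, 0.181, -0.563], [-0.182, 0.038, 0.983, -0.607], [0.0, 0.0, 0.0, 1.0]]
side ['pixels', 'fx', 'fy', 'cx', 'cy', 'camera_from_world'] 476.34192478324655 476.34192478324655 319.81446827983535 245.6680778240716 [[-0.752, -0.66, -0.01, 0.491], [0.473, -0.55, 0.688, -0.239], [-0.459, 0.513, 0.725, -0.482], [0.0, 0.0, 0.0, 1.0]]
0.1 [ 0.14290783 -0.60812785  0.24384882] [[ 0.973  0.229 -0.   ]
 [ 0.229 -0.973  0.001]
 [-0.    -0.001 -1.   ]] 0.022 0.08676861179863482
```

View pics/top0.png

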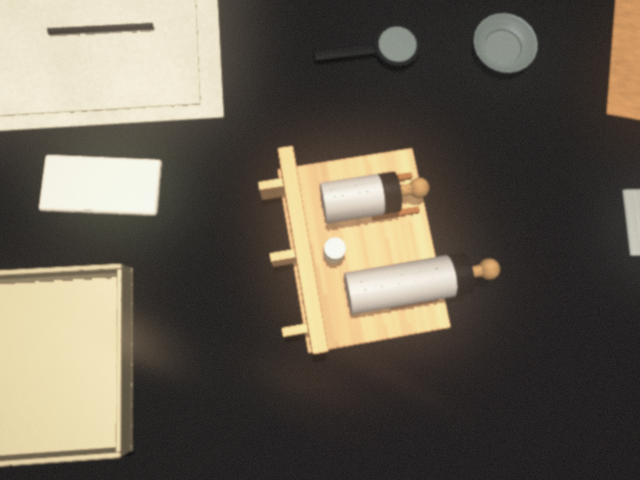

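View pics/side0.png

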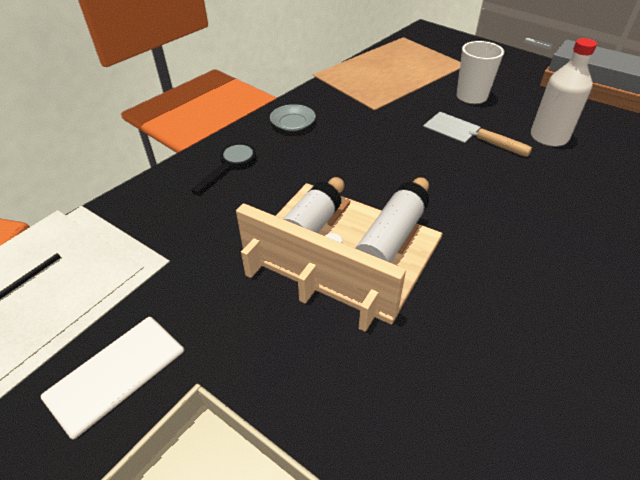

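Top view: the long canister is in the lower lane, ball at about (489,268), foot near (348,290). The short one is in the upper lane, ball at (420,187). The jar is at (335,249), the stop's top edge runs (295,147)-(327,350), and the board's right corners are (412,149) and (450,327).

Run:
```python
from h import *
c=dict(np.load('pics/top0.npz'))
P={}
for k,u,v,z in [('ballL',489,268,.038),('ballS',420.5,187,.038),('c1',412,149,.012),('c2',450,327,.012),('s1',295,147,.09),('s2',327,350,.09)]:
    P[k]=ray(c,u,v,z); print(k,P[k].round(4))
e=P['c1']-P['c2'];print('len',np.linalg.norm(e)); 
f=P['s1']-P['s2'];print('len',np.linalg.norm(f))
for a in(e,f): print('board x yaw',np.degrees(np.arctan2(a[1],a[0]))-90)
ax=P['s1']*0
# fit board pose with known model points
import scipy.optimize as so
M={'c1':(.16,.12,.012),'c2':(.16,-.12,.012),'s1':(0,.12,.09),'s2':(0,-.12,.09)}
px={'c1':(412,149),'c2':(450,327),'s1':(295,147),'s2':(327,350)}
def T(p,m): 
    cs,sn=np.cos(p[2]),np.sin(p[2]); return np.array([p[0]+cs*m[0]-sn*m[1],p[1]+sn*m[0]+cs*m[1],m[2]])
def res(p): return np.concatenate([np.array(proj(c,T(p,M[k])))-px[k] for k in M])
s=so.least_squares(res,[.6,0,-1.5]);print(s.x,np.degrees(s.x[2]),s.fun.round(1))
p=s.x
for k in('ballL','ballS'):
    d=P[k]-np.array([p[0],p[1],0]);cs,sn=np.cos(p[2]),np.sin(p[2]);print(k,'board',cs*d[0]+sn*d[1],-sn*d[0]+cs*d[1])
# verify in side
cc=dict(np.load('pics/side0.npz'));print([np.round(proj(cc,T(p,M[k]))) for k in M], np.round(proj(cc,P['ballL'])))
```

```text
ballL [ 0.533  -0.1011  0.038 ]
ballS [ 0.6341 -0.0174  0.038 ]
c1 [ 0.6937 -0.0126  0.012 ]
c2 [ 0.4609 -0.0577  0.012 ]
s1 [0.663  0.1409 0.09  ]
s2 [0.4314 0.0998 0.09  ]
len 0.23716010557118797
len 0.2351750399605403
board x yaw -79.04523692467434
board x yaw -79.93644435250359
[ 0.54779097  0.121186   -1.38623615] -79.42548083382557 [ 1.1 -1.   0.4  1.4 -1.9 -2.3  0.6  1.5]
ballL board 0.21576244907659872 -0.05536481184088192
ballS board 0.15211370221002596 0.0594022469757684
[array([307., 182.]), array([443., 233.]), array([243., 202.]), array([406., 269.])] [419. 185.]
```

```bash
python3 -m jog '[[3.1,-2.5,0,-0.15,0],[3.4,-2.0,0,-0.15,0],[3.7,-1.5,0,-0.15,0],[3.9,-0.9,0,-0.15,0],[4,-0.3,0,-0.15,0],[4,0.3,0,-0.15,0],[3.9,0.9,0,-0.15,0],[3.7,1.4,0,-0.15,0],[3.5,2.0,0,-0.15,0],[3.2,2.5,0,-0.15,0]]' 12
cat >> h.py <<'E'
def go(p,yaw=100.57):
    s=r.read_state(); M=R.from_quat(s['eef_rot']).as_matrix(); q=np.array(s['ee_pos'])
    d=M.T@(np.array(p)-q)*100; a=np.degrees(np.arctan2(M[1,0],M[0,0]))
    print('t',s['time'],'pos',q.round(4),'yaw',a.round(2),'need cm',d.round(2),'turn',round(np.radians(a-yaw),3),'F',np.round(s['ft_force'],1),'w',round(s['width'],4))
E
python3 -c "
from h import *
go([.533,-.1011,.15])"
```

```text
time: 1.1
ee_pos: [0.3886, -0.2816, 0.2394]
eef_rot: [0.648, 0.761, -0.001, -0.004]
ft_force: [0.8, -1.2, 0.5]
width: 0.0872
t 1.1 pos [ 0.3886 -0.2816  0.2394] yaw 99.15 need cm [15.48 17.18  8.91] turn -0.025 F [ 0.8 -1.2  0.5] w 0.0872
```

```bash
python3 -m jog '[[2.2,2.5,1,-0.025,0],[2.2,2.5,1,0,0],[2.2,2.5,1,0,0],[2.2,2.5,1,0,0],[2.2,2.5,1,0,0],[2.2,2.5,1,0,0],[2.0,2,1,0,0],[0,0,0,0,0],[0,0,0,0,0],[0,0,0,0,0]]' >/dev/null
python3 -c "
from h import *
go([.533,-.1011,.15])
c=shot('wrist','w0');print(proj(c,[.533,-.1011,.038]))"
```

```text
t 2.1 pos [ 0.5318 -0.0865  0.165 ] yaw 101.44 need cm [-1.46 -0.16  1.49] turn 0.015 F [ 0.3 -0.7  0.5] w 0.0871
(np.float64(320.20521642687777), np.float64(251.24330525951896))
```

View pics/w0.png

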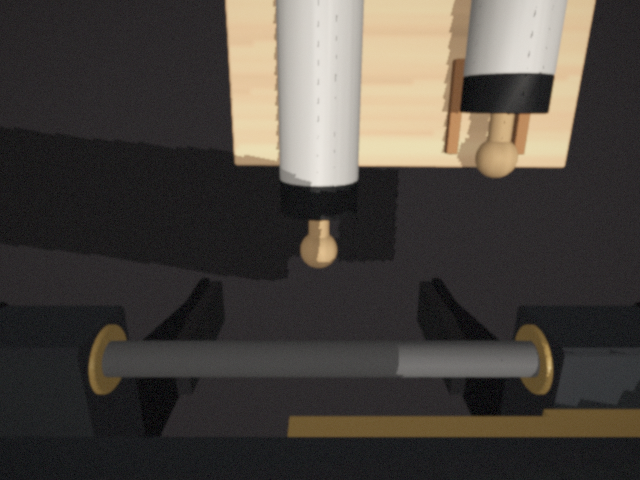

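The ball shows at (319,250), against a predicted (320,251), so the estimate holds. Now I'll centre and descend.

```bash
python3 -m jog '[[-0.7,-0.1,1,0.015,0],[-0.7,-0.06,1.5,0,0],[0,0,1.5,0,0],[0,0,1.5,0,0],[0,0,1.5,0,0],[0,0,1.5,0,0],[0,0,1,0,0],[0,0,0,0,0],[0,0,0,0,0],[0,0,0,0,0]]' >/dev/null
python3 -c "
from h import *
go([.533,-.1011,.041])"
```

```text
t 3.15 pos [ 0.5282 -0.1132  0.0602] yaw 99.65 need cm [1.1  0.7  1.92] turn -0.016 F [ 0.3  0.1 -0.4] w 0.0869
```

```bash
python3 -m jog '[[0.6,0.4,0.6,-0.01,0],[0.5,0.3,0.6,0,0],[0,0,0,0,0],[0,0,0,0,0],[0,0,0,0,0],[0,0,0,0,0],[0,0,0,0,0],[0,0,0,0,0],[0,0,0,0,0],[0,0,0,0,0]]' >/dev/null
python3 -c "
from h import *
go([.533,-.1011,.041])"
```

```text
t 4.15 pos [ 0.5349 -0.1     0.0491] yaw 100.31 need cm [-0.07 -0.2   0.82] turn -0.005 F [-0.7  0.1  0.4] w 0.0871
```

```bash
python3 -m jog '[[0,-0.15,0.4,0,0],[0,0,0.4,0,0],[0,0,0,0,0],[0,0,0,0,0],[0,0,0,0,0],[0,0,0,0,0],[0,0,0,0,0],[0,0,0,0,0],[0,0,0,0,0],[0,0,0,0,0]]' >/dev/null
python3 -c "
from h import *
go([.533,-.1011,.041])"
```

```text
t 5.15 pos [ 0.5332 -0.1004  0.0404] yaw 100.3 need cm [-0.06 -0.03 -0.06] turn -0.005 F [ 0.   0.8 -0.1] w 0.0869
```

```bash
python3 -m jog '[[0,0,0,0,1],[0,0,0,0,1],[0,0,0,0,1],[0,0,0,0,1],[0,0,0,0,1],[0,0,0,0,1],[0,0,0,0,1],[0,0,0,0,1],[0,0,0,0,1],[0,0,0,0,1]]' 12 >/dev/null
python3 -c "
from h import *
go([.533,-.1011,.041])"
```

```text
t 6.15 pos [ 0.5331 -0.1005  0.0405] yaw 100.29 need cm [-0.06 -0.02 -0.05] turn -0.005 F [0.2 0.4 0.1] w 0.025
```

```bash
python3 -m jog '[[0.5,0,0,0,1],[0.5,0,0,0,1],[0.5,0,0,0,1],[0.5,0,0,0,1],[0.5,0,0,0,1],[0.5,0,0,0,1],[0,0,0,0,1],[0,0,0,0,1],[0,0,0,0,1],[0,0,0,0,1]]' >/dev/null
python3 -c "
from h import *
go([.533-.0378*.1835,-.1011+.0378*.983,.041])"
```

```text
t 7.15 pos [ 0.527  -0.0685  0.0405] yaw 100.31 need cm [ 0.46 -0.02 -0.05] turn -0.005 F [-1.  -0.4 -0.5] w 0.0254
```

```bash
python3 -m jog '[[0.3,0,0,0,1],[0.1,0,0,0,1],[0,0,0,0,1],[0,0,0,0,1],[0,0,0,0,1],[0.1,0,0,0,1],[0.1,0,0,0,1],[0,0,0,0,1],[0,0,0,0,1],[0,0,0,0,1]]' >/dev/null
python3 -c "
from h import *
go([.533-.0378*.1835,-.1011+.0378*.983,.041])
shot('top','top1');shot('side','side1')
a=cv2.imread('pics/top1.png')[130:370,260:520];b=cv2.imread('pics/side1.png')[150:330,220:460]
cv2.imwrite('pics/m1.png',np.hstack([cv2.resize(a,(390,360)),cv2.resize(b,(400,360))]))"
```

```text
t 8.15 pos [ 0.5261 -0.0642  0.0405] yaw 100.19 need cm [ 0.03  0.   -0.05] turn -0.007 F [-0.1 -2.2 -1.4] w 0.0251
```

View pics/m1.png

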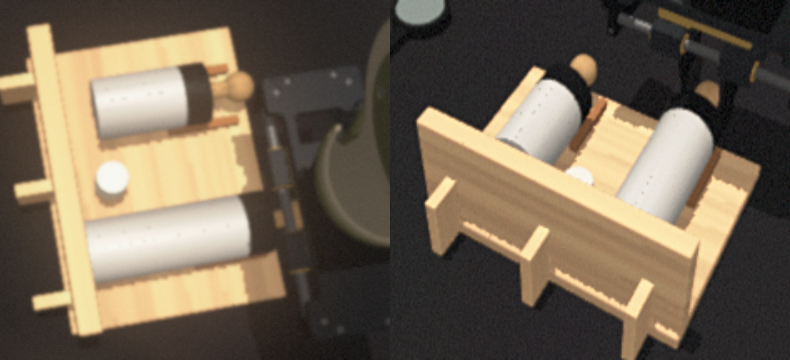

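The foot appears to be at or near the stop: no gap shows at the stop's edge in the top crop. I'll push a little more to confirm contact by force.

```bash
python3 -m jog '[[0.1,0,0,0,1],[0.1,0,0,0,1],[0.1,0,0,0,1],[0.1,0,0,0,1],[0,0,0,0,1],[0,0,0,0,1],[0,0,0,0,1],[0,0,0,0,1],[0,0,0,0,1],[0,0,0,0,1]]' >/dev/null
python3 -c "
from h import *
go([.533-.0378*.1835,-.1011+.0378*.983,.041])"
```

```text
t 9.25 pos [ 0.5256 -0.0643  0.0405] yaw 100.01 need cm [ 0.02  0.05 -0.05] turn -0.01 F [ 0.8 -3.1 -0.8] w 0.0251
```

Contact is confirmed: 4 mm commanded, no advance. Now I'll raise the knob along the ladder arc, starting with about 20°.

```bash
cat >> h.py <<'E'
D=np.array([.5256,-.0643,.0405]); bx=np.array([.1835,-.983,0])
def arc(th,g=2):
    t=np.radians(th); return D+bx*((178*np.cos(t)+26*np.sin(t)+g-178)/1000)+np.array([0,0,(26*np.cos(t)+178*np.sin(t)-26)/1000])
E
python3 -m jog '[[-0.1,0,-0.7,-0.005,1],[-0.1,0,-0.7,-0.005,1],[-0.1,0,-0.7,0,1],[-0.1,0,-0.7,0,1],[0.1,0,-0.7,0,1],[0.1,0,-0.7,0,1],[0.1,0,-0.7,0,1],[0.1,0,-0.7,0,1],[0,0,0,0,1],[0,0,0,0,1]]' >/dev/null
python3 -c "
from h import *
go(arc(20));go(arc(30));go(arc(40))"
```

```text
t 10.25 pos [ 0.5261 -0.0617  0.1023] yaw 100.76 need cm [-0.26 -0.1   0.25] turn 0.003 F [ 0.2 -0.2 -1.2] w 0.0247
t 10.25 pos [ 0.5261 -0.0617  0.1023] yaw 100.76 need cm [ 0.63 -0.11 -2.37] turn 0.003 F [ 0.2 -0.2 -1.2] w 0.0247
t 10.25 pos [ 0.5261 -0.0617  0.1023] yaw 100.76 need cm [ 2.03 -0.13 -4.66] turn 0.003 F [ 0.2 -0.2 -1.2] w 0.0247
```

```bash
python3 -m jog '[[0.1,0,-0.75,0,1],[0.15,0,-0.7,0,1],[0.25,0,-0.65,0,1],[0.3,-0.1,-0.6,0,1],[0.3,0,-0.55,0,1],[0.35,0,-0.5,0,1],[0.35,0,-0.45,0,1],[0,0,0,0,1],[0,0,0,0,1],[0,0,0,0,1]]' >/dev/null
python3 -c "
from h import *
go(arc(40));go(arc(50));go(arc(60))
shot('side','side2');shot('top','top2')
a=cv2.imread('pics/top2.png')[130:370,260:520];b=cv2.imread('pics/side2.png')[150:330,220:460]
cv2.imwrite('pics/m2.png',np.hstack([cv2.resize(a,(390,360)),cv2.resize(b,(400,360))]))"
```

```text
t 11.25 pos [ 0.521  -0.041   0.1474] yaw 100.85 need cm [-0.08  0.02 -0.14] turn 0.005 F [ 0.1  0.6 -1. ] w 0.0249
t 11.25 pos [ 0.521  -0.041   0.1474] yaw 100.85 need cm [ 1.79  0.01 -2.02] turn 0.005 F [ 0.1  0.6 -1. ] w 0.0249
t 11.25 pos [ 0.521  -0.041   0.1474] yaw 100.85 need cm [ 4.07  0.01 -3.44] turn 0.005 F [ 0.1  0.6 -1. ] w 0.0249
```

View pics/m2.png

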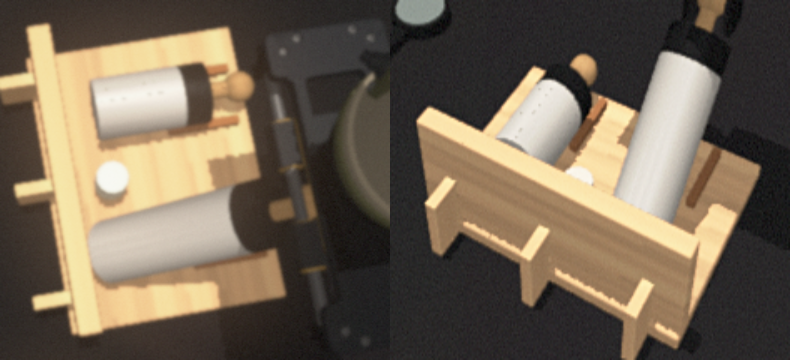

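The canister is raised about 40° with its foot at the stop, and the short one is untouched. Continuing to about 60°, which passes through the half-raised range.

```bash
python3 -m jog '[[0.35,0,-0.5,0,1],[0.4,0,-0.45,0,1],[0.45,0,-0.45,0,1],[0.45,0,-0.4,0,1],[0.5,0,-0.4,0,1],[0.5,0,-0.35,0,1],[0.55,0,-0.35,0,1],[0.5,0,-0.3,0,1],[0,0,0,0,1],[0,0,0,0,1]]' >/dev/null
python3 -c "
from h import *
go(arc(60));go(arc(70));go(arc(80));go(arc(85))"
```

```text
t 12.35 pos [ 0.5135 -0.0006  0.1821] yaw 100.9 need cm [-0.04  0.02  0.05] turn 0.006 F [-0.8  0.3 -2.8] w 0.025
t 12.35 pos [ 0.5135 -0.0006  0.1821] yaw 100.9 need cm [ 2.58  0.03 -0.86] turn 0.006 F [-0.8  0.3 -2.8] w 0.025
t 12.35 pos [ 0.5135 -0.0006  0.1821] yaw 100.9 need cm [ 5.46  0.04 -1.23] turn 0.006 F [-0.8  0.3 -2.8] w 0.025
t 12.35 pos [ 0.5135 -0.0006  0.1821] yaw 100.9 need cm [ 6.97  0.05 -1.21] turn 0.006 F [-0.8  0.3 -2.8] w 0.025
```

```bash
python3 -m jog '[[0.5,0,-0.2,0,1],[0.6,0,-0.2,0,1],[0.65,0,-0.2,0,1],[0.7,0,-0.15,0,1],[0.7,0,-0.1,0,1],[0.7,0,-0.1,0,1],[0.7,0,-0.05,0,1],[0.4,0,0,0,1],[0,0,0,0,1],[0,0,0,0,1]]' >/dev/null
python3 -c "
from h import *
go(arc(80));go(arc(85));go(arc(90))
shot('side','side3');shot('top','top3')
a=cv2.imread('pics/top3.png')[130:370,260:520];b=cv2.imread('pics/side3.png')[70:330,200:460]
cv2.imwrite('pics/m3.png',np.hstack([cv2.resize(a,(390,360)),cv2.resize(b,(400,400))[:360]]))"
```

```text
t 13.35 pos [0.5045 0.052  0.1941] yaw 100.87 need cm [ 0.13 -0.06 -0.02] turn 0.005 F [-0.1 -0.6  1.4] w 0.0247
t 13.35 pos [0.5045 0.052  0.1941] yaw 100.87 need cm [ 1.64 -0.05  0.  ] turn 0.005 F [-0.1 -0.6  1.4] w 0.0247
t 13.35 pos [0.5045 0.052  0.1941] yaw 100.87 need cm [ 3.18 -0.04  0.16] turn 0.005 F [-0.1 -0.6  1.4] w 0.0247
```

View pics/m3.png

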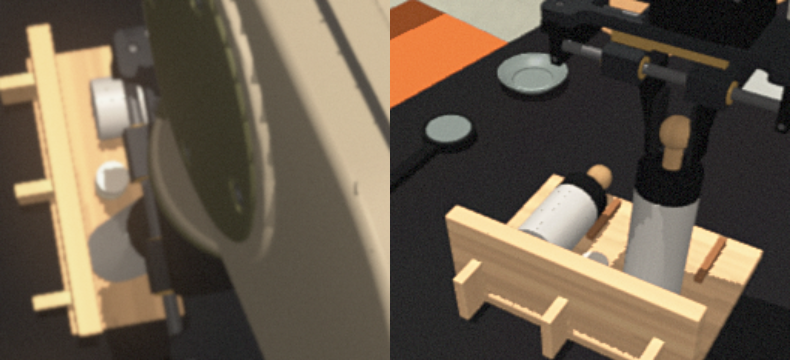

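It is at about 79° with the foot at the stop, and the short canister and jar are undisturbed. Finishing slowly to upright.

```bash
python3 -m jog '[[0.3,0,0,0,1],[0.4,0,0,0,1],[0.4,0,0,0,1],[0.4,0,0.02,0,1],[0.4,0,0.03,0,1],[0.4,0,0.04,0,1],[0.3,0,0.03,0,1],[0.2,0,0.03,0,1],[0,0,0,0,1],[0,0,0,0,1]]' >/dev/null
python3 -c "
from h import *
go(arc(85));go(arc(90))
shot('side','side4')
b=cv2.imread('pics/side4.png')[70:330,200:460]
cv2.imwrite('pics/m4.png',cv2.resize(b,(520,520)))"
```

```text
t 14.45 pos [0.4992 0.0822 0.1931] yaw 100.85 need cm [-1.42 -0.1  -0.09] turn 0.005 F [-0.6 -0.1  3. ] w 0.0248
t 14.45 pos [0.4992 0.0822 0.1931] yaw 100.85 need cm [ 0.12 -0.09  0.06] turn 0.005 F [-0.6 -0.1  3. ] w 0.0248
```

View pics/m4.png

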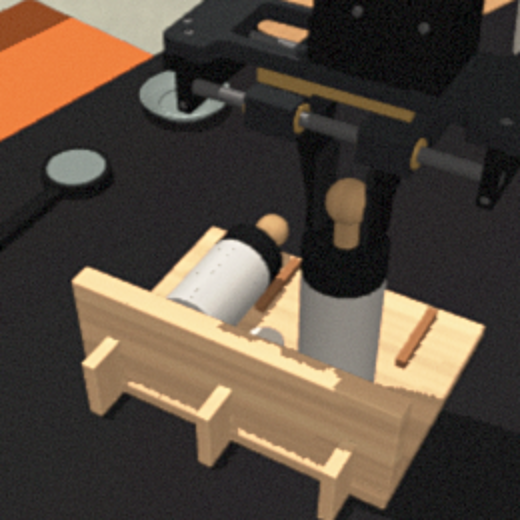

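```bash
python3 -m jog '[[0.1,0,0,0,1],[0,0,0,0,1],[0,0,0,0,1],[0,0,0,0,0.6],[0,0,0,0,0.4],[0,0,0,0,0.4],[0,0,0,0,0.4],[0,0,0,0,0.4],[0,0,0,0,0.4],[0,0,0,0,0.4]]'
python3 -c "
from h import *
go(arc(90))"
```

```text
time: 15.5
ee_pos: [0.4981, 0.0822, 0.1915]
eef_rot: [0.638, 0.77, -0.004, -0.002]
ft_force: [0.6, 0.0, -0.0]
width: 0.0523
t 15.5 pos [0.4981 0.0822 0.1915] yaw 100.78 need cm [ 0.09  0.01 -0.1 ] turn 0.004 F [ 0.6  0.  -0. ] w 0.0523
```

```bash
python3 -m jog '[[0,0,-0.5,0,0.4],[0,0,-1,0,0.4],[0,0,-1.5,0,0.4],[0,0,-1.5,0,0.4],[0,0,-1.5,0,0.4],[0,0,-1.5,0,0.4],[0,0,-1.5,0,0.4],[0,0,-1.5,0,0.4],[0,0,-0.5,0,0.4],[0,0,0,0,0.4]]' >/dev/null
python3 -c "
from h import *
go(arc(90))
c=shot('side','side5');shot('top','top5')
b=cv2.imread('pics/side5.png')[70:330,200:460];a=cv2.imread('pics/top5.png')[130:370,260:520]
cv2.imwrite('pics/m5.png',np.hstack([cv2.resize(a,(390,360)),cv2.resize(b,(400,400))[:360]]))
for x in(.026,.041):
  for z in(.19,.162):
    q=np.array([.5256,-.0643])+bx[:2]*(x-.178); u=proj(c,[*q,z]);print(x,z,np.round((np.array(u)-[200,70])*400/260+[390,0]))"
```

```text
t 16.5 pos [0.4991 0.0836 0.3127] yaw 100.86 need cm [ 1.000e-02 -7.000e-02  1.202e+01] turn 0.005 F [ 0.7 -0.1 -0.6] w 0.0521
0.026 0.19 [656. 158.]
0.026 0.162 [653. 188.]
0.041 0.19 [665. 147.]
0.041 0.162 [662. 177.]
```

View pics/m5.png

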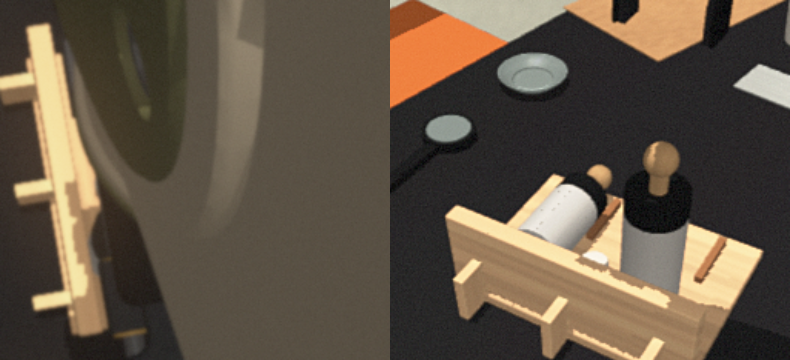

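The canister stands clear of the gripper. Its ball is at (661,159) in the side crop, against (656,158) predicted for standing against the stop, so within about 5 mm. The short canister hasn't moved.

```bash
python3 -c "
from h import *
print(r.close_job())"
```

```text
the job is handed in; nothing more can be done
None
```

The long canister is standing upright in its own lane, close against the stop. The gripper has let go and is about 12 cm above it. I handed the job in at about 16.5 s of the 48 s allowed; the hand-in gives no verdict.

**What I did:** I gripped the ball at 12 N and slid the canister about 37 mm. A further 4 mm of commanded push gave no advance and about 3 N of force, so I took the foot as butted. I then raised the knob along the arc that keeps the foot at the stop, in steps to about 20°, 40°, 60°, 79° and 90°. Wrist forces read after each move stayed within about 3 N.

**Last checks:**
- **Long canister:** in the side view it stands with its ball within about 5 mm of where it should be if it were upright against the stop. That puts the gap to the stop at a few millimetres.
- **Short canister and jar:** both looked undisturbed in the side view.
- **Not checked:** the arm hid the top view at the end, so the final position was checked from the side camera only.

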